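# Aim the airbrush at the round grille

### The job

Lift the cordless airbrush out of its forked rest and aim it at the middle of the round fan grille on the model locomotive side (not the square grille on the other one), with the nozzle about 80 mm from the grille and square to the leaning panel, and hold it steady there for two seconds. Then lay it gently back in its rest just as it lay before, nozzle pointing the same way, and let go. Touch neither of the two panels nor their stands at any time, and leave the jars and other things on the bench where they are.

Things in the scene. Friction and masses are not known exactly. Their poses are not given: they have to be found in the camera images.
- airbrush: cordless airbrush, 180 mm long, 0.2 kg: black box-shaped grip (x -60 to 50, 30 wide in y, 34 tall in z), then a steel barrel 16 mm thick to a pointed nozzle at x = 120, steel cup 29 mm wide on top at x = 74 up to z = 40. Origin on the spray axis in the middle of the grip, near the centre of mass; x out of the nozzle, z up. Hold it across the grip at its origin, between the rest's posts.
- nozzle (a point): tip of the nozzle, on the airbrush at x = 120 mm
- spot (a point): point of the spray axis 80 mm ahead of the nozzle (airbrush x = 200 mm)
- rest: fixed rest: plywood foot 150 x 90 x 12 mm, two aluminium posts 12 mm thick at x = -50 and +42, forked on top: seat 60 mm above the table, 38 mm wide between prongs rising 18 mm more (58 mm over the prongs). Origin under the foot's centre, z up. The airbrush lies in it with its x along the rest's x and its origin 77 mm above the rest's origin.
- panel_round: grey model locomotive side, 170 x 95 x 6 mm, clamped in a stand, leaning back 0.45 rad, with a round fan grille 62 mm across and louvres beside it. Origin: grille centre on the front face, 135 mm above the table; x points into the panel (away from the robot, tilted down; an airbrush square to it has its x along this x), y along the panel (spans -53 to 117 mm), z up its face.
- panel_square: the same kind of panel with a square grille 58 mm wide instead (spans y -117 to +53 mm): not the target. Same axes.
- stand_round: fixed stand of the round-grille panel: plywood foot 110 x 130 x 14 mm (x -35 to +75 mm) with two steel posts. Origin on the table, z up
- stand_square: fixed stand of the square-grille panel, same sizes
- paint_jar: closed grey paint jar with black cap, 60 mm across, 85 mm tall, bystander, between the two stands; origin at the centre of its underside, z up
- thinner_jar: closed clear jar with black cap, 60 mm across, 90 mm tall, bystander; origin at the centre of its underside, z up
- glass_jar: open empty glass jar, 68 mm across, 85 mm tall, bystander; origin at the centre of its underside, z up
- jar_cap: loose black jar cap, 50 mm across, 16 mm tall, bystander; origin at the centre of its underside, z up
- steel_cup: upturned conical steel paint cup, 40 mm across, 52 mm tall, bystander; origin at the centre of its underside, z up
- tub: upturned white plastic tub, 110 mm across, 65 mm tall, bystander; origin at the centre of its underside, z up
There are look-alikes about, which are no part of the job. Leave any red or yellow look-alike of the airbrush alone.

How it is judged:
By the outcome, as a careful person would: the job done as asked, in the order asked, and still so for the second after the job is handed in, with the robot touching nothing.
It also fails if it takes over 48 s, if anything falls off the work surface, if the arm or the gripper's body presses on something with over 40 N, if the wrist force passes 120 N, or if a joint passes its speed limit or range.

### The arm

A 7-joint arm with a two-finger parallel gripper is mounted at the origin on the work surface. World frame = base frame: x ahead of the robot, y to its left, z up, the work surface at z = 0. Lengths are in mm, angles in rad, forces in N, time in s.
With the tool pointing down it reaches from about 425 to 875 mm from the base axis. Payload 4.7 kg.
Tool frame: the origin (TCP) lies at the very end of the fingers, on their centre line; the grasp point (between the pads) lies 19 mm behind it; z points along the fingers, y is the direction in which the jaws open and shut (so a half turn about z gives the same grasp; the last joint's range is limited). The gripper opens to 87 mm and grips with 3 to 60 N. Pads are 19 mm wide; open, the fingers measure 117 mm over their backs; the gripper's body (75 mm by 190 mm) begins 51 mm behind the grasp point.
Start: joints at [1.164, 0.321, -0.07, 1.45, 0.023, 1.371, -0.057], TCP at [265.502, -593.325, 222.587] pointing down, gripper open.
Joint ranges: [-2.86, 2.86], [-0.3, 2.09], [-1.38, 1.24], [0.06, 2.45], [-1.56, 4.7], [0.09, 2.05], [-2.69, 2.69]. Speed limits (rad/s): [2.57, 2.57, 3.14, 3.14, 3.14, 3.14, 3.14].

### API

Orientations are given as a unit quaternion [x, y, z, w].
In Python, from workcell import bot gives the robot as it stands.
- The arm moves only by the tool send_rows, never from a script. Its argument "plan" is a list that holds one entry, the list of rows, each a list of 6 numbers: the shift along the world's x, y, z in cm, then the turn, a rotation vector about the world's x, y, z in degrees. A call has 1 to 5 rows; each row is the pose to reach, as a shift and turn from the pose measured when the call began; what a row does not reach only later rows make up. A row lasts 1/10 s, in which the tool goes at most 50 mm and 8.59 degrees, less where a joint would pass 70% of its speed; a pose out of reach is approached as far as the arm can. A call with a gripper value outside its range is refused whole. "hand" is the finger opening in cm, from 0 to 8.7, set as the call begins (left out, the last holds). The fingers move at their own pace and stop on an object; "newtons" is the grip in N (left out, the last holds). Time passes only in rows, so rows that repeat a pose let the fingers close. It gives the time, the measured TCP pose, the force and the opening at its end, in the units of the state.
- bot.observe(): the state, without advancing time (a new reading comes with each control period).
- bot.camera(name): name is "scene" or "top" or "wrist"; returns (picture, depth): 420x560x3 uint8, red, green, blue; 420x560 float32, mm along the optical axis (not along the pixel's ray), 0 where there is no reading.
- bot.camera_params(name): a dict with "K" (3x3 intrinsics, pixels), "R" (3x3) and "t" (3): a world point X has camera coordinates R X + t. Camera axes: x right, y down, z forward; pixel columns grow to the right and rows downward; lengths in mm; the calibration is good to about 2 mm. A picture is of the moment at which its call begins: read the wrist's pose just before it. camera_params takes no time and is no camera call; for the wrist camera it gives the pose at the moment of the call.
- bot.hand_in(): hands the job in, once; it reports no verdict.
Trained networks look in the newest picture that a camera, given by its name, has taken for a name from the list of things; names that differ only in an ending like _2 or _b are one class to them, and where a whole thing is asked for, a point or a joint stands for the part that bears it (a point fixed in the world has none). Each returns a list of dicts, best first, with "conf" (0 to 1); they miss things now and then, are a little off and sometimes report something else, mostly with a low value. They report only what shows in the picture. A call takes as long as a camera call. They do not tell look-alikes from the thing itself.
- bot.silhouettes(query, camera): "region" (420x560 bool, what is visible of it) and "extent" ([left, top, right, bottom] in pixels, round what is visible of it).
- bot.place_of(query, camera): "xy" ([column, row] in pixels: a listed point, or the origin of a listed thing).
The state is a dict: "time_s": time; "q": joint angles; "dq": joint speeds; "effort": joint torques, N m; "position": TCP position; "orientation": TCP orientation; "contact_force": force on the tool from outside, world axes, zero at the start; "wrist_torque": the same for the moment, N m; "finger_gap": finger opening in mm.
Only numpy, scipy, OpenCV 4.12 (cv2) and the standard library are available. Lean on these libraries where they do the work, as an engineer would, in place of code of your own. Each camera call takes 0.05 s, during which the arm holds its last target. There are 200 camera calls.

## Working session

There is one attempt and no reset: what is moved stays moved. The work goes in short steps, Python scripts to look and compute and a tool call to move; the robot and the scene stay as the last step left them, time stands still between calls to the robot, and variables do not carry over. Pictures are saved under pics/ and viewed, about 8 in all and at most 12, crops included, and the job is handed in when it is done.

Besides the shell and the picture viewer there is one more tool, called after ">>>" as a command line: name --argument value ..., lists and objects as JSON in quotes. send_rows: Moves the arm, as the interface text tells. Its arguments: {"type":"object","properties":{"plan":{"type":"array"},"hand":{"type":"number"},"newtons":{"type":"number"}},"required":["plan"]}

```bash
mkdir -p pics; ls
cat > h.py <<'E'
import numpy as np,cv2
from workcell import bot
from scipy.spatial.transform import Rotation as Ro
def cap(n):
    P=bot.camera_params(n); a,d=bot.camera(n); return a,d,P
def world(P,d,mask=None):
    K,R,t=map(np.array,(P['K'],P['R'],P['t']))
    v,u=np.nonzero((d>0)&(mask if mask is not None else True))
    z=d[v,u]; c=np.stack([(u-K[0,2])/K[0,0]*z,(v-K[1,2])/K[1,1]*z,z])
    return (R.T@(c-t.reshape(3,1))).T
def px(P,X):
    K,R,t=map(np.array,(P['K'],P['R'],P['t'])); c=K@(R@np.array(X,float)+t); return c[:2]/c[2]
E
python3 - <<'E'
from h import *
o=bot.observe();print(o['time_s'],np.round(o['position'],1),np.round(o['orientation'],4))
ims=[]
for n in('scene','top'):
    a,d,P=cap(n)
    cv2.imwrite(f'pics/{n}0.png',cv2.resize(a[:,:,::-1],(800,600)))
    print(n,(d>0).mean(),np.round(-np.array(P['R']).T@P['t']))
    for q in('airbrush','rest','panel_round','panel_square','nozzle','spot'):
        for r in bot.silhouettes(q,n)[:4]:
            w=world(P,d,r['region']); print(' S',q,round(r['conf'],2),np.round(r['extent']),np.round(np.median(w,0)) if len(w) else '')
        for r in bot.place_of(q,n)[:3]:
            print(' P',q,round(r['conf'],2),np.round(r['xy']))
print(bot.observe()['time_s'])
E
```

```text
pics
0.0 [ 265.2 -592.8  221.5] [ 9.779e-01  2.089e-01 -2.000e-04 -9.000e-04]
scene 0.9961904761904762 [ 990.  485. 1065.]
 S airbrush 0.95 [398. 241. 415. 306.] [409. 177.  33.]
 S airbrush 0.82 [291. 202. 341. 246.] [520. -43.  93.]
 S airbrush 0.58 [189. 167. 244. 256.] [ 739. -205.   17.]
 S airbrush 0.56 [244.  88. 269. 131.] [ 395. -562.   31.]
 P airbrush 0.75 [409. 279.]
 P airbrush 0.61 [319. 221.]
 P airbrush 0.56 [256. 114.]
 S rest 0.56 [288. 206. 352. 264.] [504. -31.  13.]
 P rest 0.73 [318. 239.]
 S panel_round 0.77 [270. 324. 352. 382.] [747. 232. 160.]
 P panel_round 0.58 [300. 342.]
 P panel_round 0.49 [300. 360.]
 S panel_square 0.56 [196. 170. 236. 230.] [ 729. -224.  145.]
 S panel_square 0.26 [266. 147. 286. 180.] [ 482. -295.   63.]
 P panel_square 0.85 [219. 204.]
 S nozzle 0.86 [400. 240. 415. 305.] [408. 175.  33.]
 S nozzle 0.79 [294. 204. 339. 250.] [519. -42.  93.]
 S nozzle 0.63 [243.  92. 269. 131.] [ 397. -559.   32.]
 P nozzle 0.85 [404. 239.]
 P nozzle 0.77 [294. 250.]
 P nozzle 0.62 [280. 172.]
 S spot 0.91 [400. 242. 416. 306.] [411. 178.  33.]
 S 
[... 693 characters left out ...]
1 [133. 126. 200. 167.] [743. 227. 137.]
 S panel_round 0.15 [250. 203. 271. 270.] [509. -49.  94.]
 P panel_round 0.67 [176. 144.]
 P panel_round 0.41 [189. 164.]
 S panel_square 0.61 [304. 146. 373. 184.] [ 726. -244.  137.]
 P panel_square 0.72 [328. 162.]
 P panel_square 0.18 [167. 216.]
 S nozzle 0.94 [420. 282. 466. 333.] [ 387. -569.   33.]
 S nozzle 0.85 [250. 205. 273. 270.] [509. -49.  93.]
 S nozzle 0.74 [156. 257. 209. 305.] [399. 169.  34.]
 P nozzle 0.9 [203. 307.]
 P nozzle 0.83 [257. 202.]
 P nozzle 0.74 [461. 336.]
 S spot 0.92 [157. 258. 208. 305.] [399. 168.  34.]
 S spot 0.84 [426. 275. 465. 335.] [ 387. -568.   33.]
 S spot 0.61 [252. 205. 266. 271.] [509. -50.  93.]
1.3
```

View pics/scene0.png

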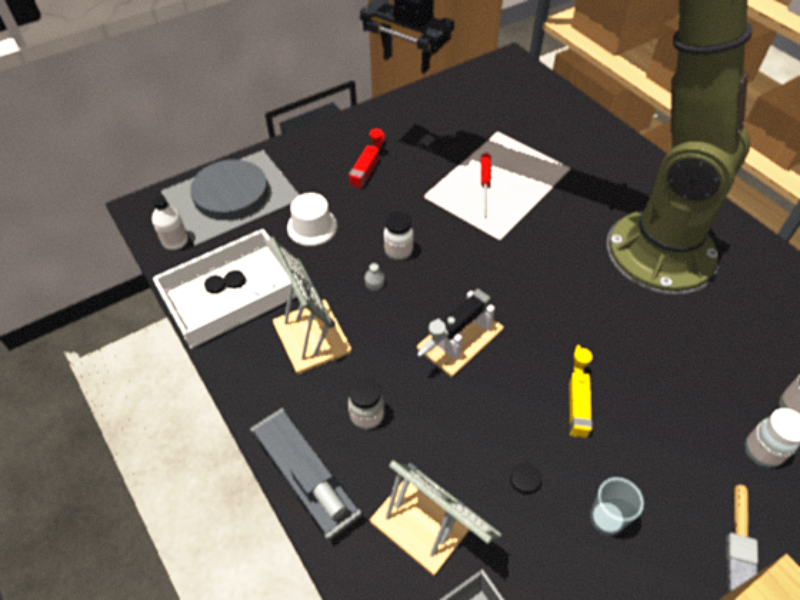

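View pics/top0.png

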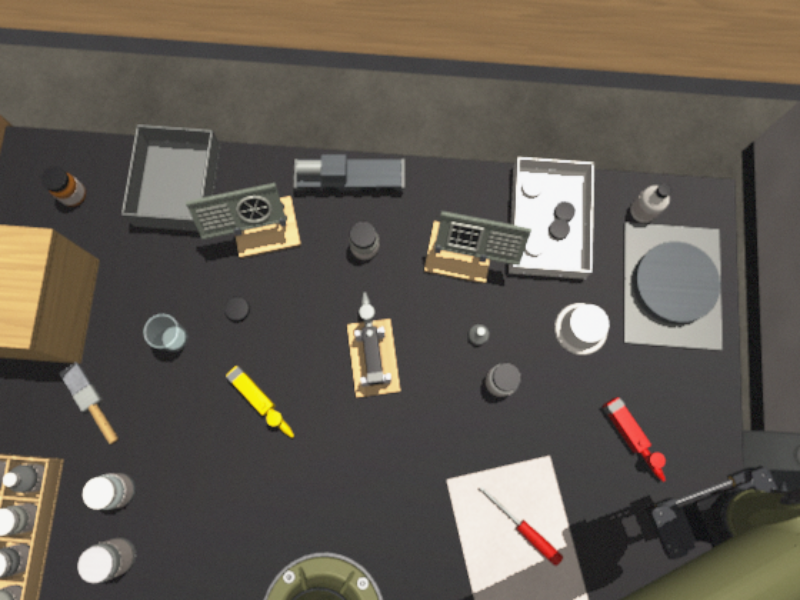

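```bash
cat > m.py <<'E'
from h import *
def plane(w):
    rng=np.random.default_rng(0);best=None
    for _ in range(400):
        p=w[rng.choice(len(w),3,replace=False)];n=np.cross(p[1]-p[0],p[2]-p[0]);l=np.linalg.norm(n)
        if l<1:continue
        n/=l;i=abs((w-p[0])@n)<2.5
        if best is None or i.sum()>best.sum():best=i
    q=w[best];c=q.mean(0);n=np.linalg.svd(q-c)[2][2];n=n*np.sign(n[0]);return c,n,best
def ray(P,uv,c,n):
    K,R,t=map(np.array,(P['K'],P['R'],P['t']));o=-R.T@t;d=R.T@np.linalg.inv(K)@np.array([*uv,1.]);return o+d*((c-o)@n)/(d@n)
E
python3 - <<'E'
from m import *
crops=[]
for n in('top','scene'):
    a,d,P=cap(n)
    w=world(P,d)
    for nm,c0 in(('round',(740,225)),('square',(725,-235))):
        m=(np.hypot(w[:,0]-c0[0],w[:,1]-c0[1])<130)&(w[:,2]>95)&(w[:,2]<195)
        c,nn,b=plane(w[m]);print(n,nm,m.sum(),b.sum(),'c',np.round(c),'n',np.round(nn,3),'lean',round(-np.arcsin(nn[2]),3),'yaw',round(np.arctan2(nn[1],nn[0]),3))
        q=w[m][b]
        x=nn;y=np.cross([0,0,1],x);y/=np.linalg.norm(y);z=np.cross(x,y)
        for f in(2,98):print('   ext',f,np.round(np.percentile((q-c)@y,f)),np.round(np.percentile((q-c)@z,f)))
        if nm=='round':
            yc0,yc1=np.percentile((q-c)@y,[1,99]);
            g=c+y*((yc0+yc1)/2-32);g=g+z*(135-g[2])/z[2];g-=0;print('  grille by edges',np.round(g,1))
            for r in bot.place_of('panel_round',n)[:2]:print('  grille by net',round(r['conf'],2),np.round(r['xy']),np.round(ray(P,r['xy'],c,nn),1))
            u,v=px(P,g).astype(int);cr=cv2.resize(a[max(0,v-45):v+45,max(0,u-60):u+60],(400,300),interpolation=2);crops.append(cr)
    m=(abs(w[:,0]-520)<110)&(abs(w[:,1]+45)<60)
    k=m&(w[:,2]>88)&(w[:,2]<99)
    (cx,cy),sz,ang=cv2.minAreaRect(w[k][:,:2].astype(np.float32));print(n,'grip top',k.sum(),np.round([cx,cy]),np.round(sz),round(ang,1))
    k=m&(w[:,2]>72);q=w[k];cc=q.mean(0)[:2];v=np.linalg.svd(q[:,:2]-cc)[2][0];v*=np.sign(v[0]);s=(q[:,:2]-cc)@v
    print('  axis yaw',round(np.arctan2(v[1],v[0]),3),'ends',np.round(cc+v*s.min()),np.round(cc+v*s.max()))
    for r in bot.place_of('nozzle',n)[:3]+bot.place_of('airbrush',n)[:3]:print('  pt@77',round(r['conf'],2),np.round(ray(P,r['xy'],np.array([0,0,77.]),np.array([0,0,1.])),1))
    u,v=px(P,[520,-45,80]).astype(int);crops.append(cv2.resize(a[v-45:v+45,u-60:u+60],(400,300),interpolation=2))
cv2.imwrite('pics/crop.png',np.vstack([np.hstack(crops[:2]),np.hstack(crops[2:])])[:,:,::-1])
E
```

```text
top round 1717 1142 c [744. 229. 139.] n [ 0.86  0.26 -0.44] lean 0.455 yaw 0.293
   ext 2 -83.0 -46.0
   ext 98 81.0 44.0
  grille by edges [751.9 197.1 135. ]
  grille by net 0.85 [179. 145.] [753.  192.8 134.7]
  grille by net 0.38 [186. 165.] [719.4 181.1  62.1]
top square 1647 1151 c [ 727. -244.  139.] n [ 0.892 -0.106 -0.44 ] lean 0.455 yaw -0.118
   ext 2 -81.0 -47.0
   ext 98 82.0 44.0
top grip top 416 [495. -53.] [113.  30.] 12.4
  axis yaw 0.211 ends [440. -65.] [615. -27.]
  pt@77 0.98 [331.6  83.2  77. ]
  pt@77 0.64 [618.3 -24.5  77. ]
  pt@77 0.57 [ 306.9 -608.2   77. ]
  pt@77 0.95 [408.2 161.6  77. ]
  pt@77 0.73 [496.1 -47.1  77. ]
  pt@77 0.6 [ 398.6 -543.    77. ]
scene round 1010 644 c [743. 230. 144.] n [ 0.858  0.263 -0.44 ] lean 0.456 yaw 0.298
   ext 2 -85.0 -53.0
   ext 98 79.0 41.0
  grille by edges [749.2 195.5 135. ]
  grille by net 0.57 [300. 342.] [767.7 216.7 183.8]
  grille by net 0.21 [220. 157.] [1382.6 1421.3 2104. ]
scene square 791 547 c [ 727. -235.  143.] n [ 0.887 -0.112 -0.449] lean 0.466 yaw -0.125
   ext 2 -87.0 -52.0
   ext 98 76.0 41.0
scene grip top 400 [515. -49.] [154.  32.] 13.1
  axis yaw 0.211 ends [438. -62.] [616. -24.]
  pt@77 0.97 [ 341.2 -570.2   77. ]
  pt@77 0.92 [614.5 -23.3  77. ]
  pt@77 0.81 [365.2 109.3  77. ]
  pt@77 0.9 [439.6 199.8  77. ]
  pt@77 0.61 [ 429.  -506.8   77. ]
```

View pics/crop.png

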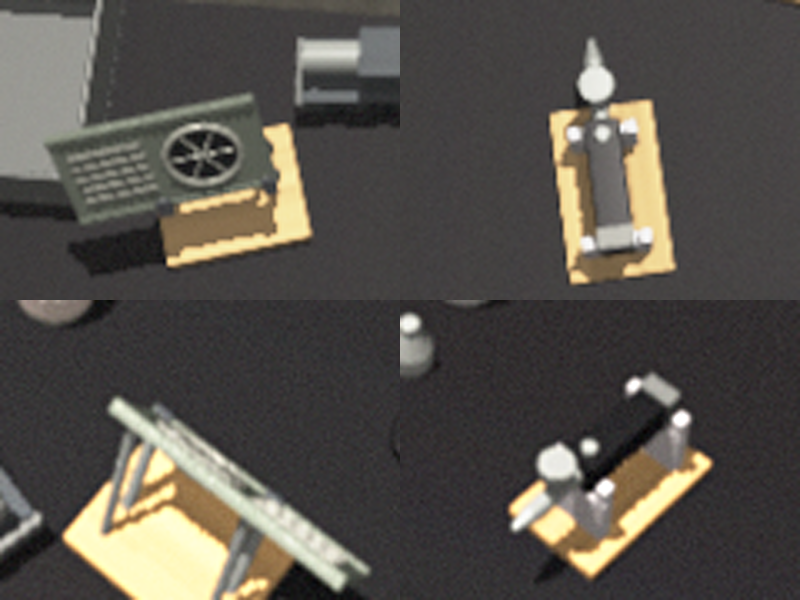

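>>> send_rows --plan '[[[2,4.5,0,0,0,-3],[4,9,0,0,0,-6],[6,13.5,-0.5,0,0,-9],[8,18,-1,0,0,-12],[10,22.5,-1,0,0,-12]]]' --hand 8.0 --newtons 25

```text
time_s: 2.2
position: [365.7, -366.2, 212.1]
orientation: [0.994, 0.105, -0.0, -0.0]
contact_force: [0.2, 0.3, 0.8]
finger_gap: 80.0
```

>>> send_rows --plan '[[[2,4.5,0,0,0,0],[4,9,0,0,0,0],[6,13.5,-0.5,0,0,0],[8,18,-1,0,0,0],[9.8,22.5,-1,0,0,0]]]'

```text
time_s: 2.7
position: [464.0, -139.1, 201.9]
orientation: [0.994, 0.105, -0.0, 0.0]
contact_force: [0.3, -0.3, -0.2]
finger_gap: 80.2
```

>>> send_rows --plan '[[[2,4.5,-0.5,0,0,0],[3.5,9,-1,0,0,0],[3.5,9,-1,0,0,0]]]'

```text
time_s: 3.0
position: [500.3, -40.6, 191.9]
orientation: [0.994, 0.111, 0.0, -0.002]
contact_force: [-0.4, 0.4, -0.7]
finger_gap: 80.0
```

```bash
cat > wr.py <<'E'
from m import *
o=bot.observe();p=np.array(o['position']);R=Ro.from_quat(o['orientation']).as_matrix();print(o['time_s'],p.round(1),R.round(3).tolist())
a,d,P=cap('wrist');cv2.imwrite('pics/w1.png',a[:,:,::-1])
w=world(P,d);m=(abs(w[:,0]-520)<120)&(abs(w[:,1]+45)<70)
print('cam',np.round(-np.array(P['R']).T@P['t']))
for lo,hi in((91,97),(70,120)):
    k=m&(w[:,2]>lo)&(w[:,2]<hi)
    if k.sum()>20:
        c,s,g=cv2.minAreaRect(w[k][:,:2].astype(np.float32));print(lo,k.sum(),np.round(c,1),np.round(s,1),round(g,2),np.median(w[k][:,2]).round(1))
for r in bot.silhouettes('airbrush','wrist')[:1]:
    q=world(P,d,r['region']);q=q[q[:,2]>70];c=q.mean(0)[:2];v=np.linalg.svd(q[:,:2]-c)[2][0];v*=np.sign(v[0]);s=(q[:,:2]-c)@v;print('sil',r['conf'],np.arctan2(v[1],v[0]).round(3),np.round(c+v*s.min(),1),np.round(c+v*s.max(),1))
for n in('nozzle','airbrush'):
    for r in bot.place_of(n,'wrist')[:1]:print(n,round(r['conf'],2),np.round(ray(P,r['xy'],np.array([0,0,77.]),np.array([0,0,1.])),1))
E
python3 wr.py
```

```text
3.0 [500.3 -40.6 191.9] [[0.975, 0.22, 0.001], [0.22, -0.975, 0.004], [0.001, -0.003, -1.0]]
cam [569. -25. 354.]
91 3959 [499.8 -52.6] [96.3 29.8] 12.53 93.8
70 7203 [530. -46.] [174.1  57.3] 12.35 93.7
sil 0.81 0.219 [452.7 -62.8] [614.7 -26.7]
nozzle 0.9 [615.1 -27.3  77. ]
airbrush 0.9 [435.7 143.   77. ]
```

View pics/w1.png

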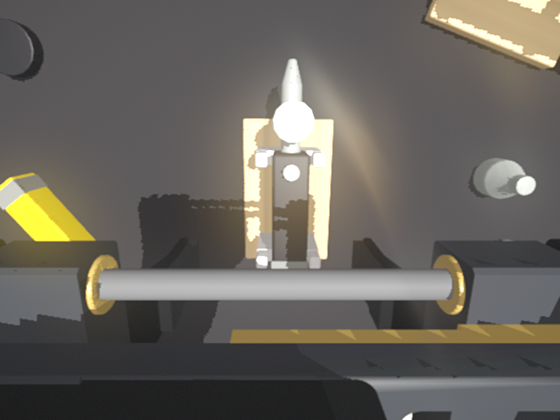

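>>> send_rows --plan '[[[-0.23,-1.2,0,0,0,-0.2],[-0.23,-1.2,-4,0,0,-0.2],[-0.23,-1.2,-8,0,0,-0.2],[-0.23,-1.2,-11,0,0,-0.2],[-0.23,-1.2,-12.5,0,0,-0.2]]]'

```text
time_s: 3.7
position: [493.8, -65.4, 64.0]
orientation: [0.995, 0.1, -0.003, 0.0]
contact_force: [0.2, -0.6, -0.4]
finger_gap: 80.2
```

```bash
python3 -c "
from h import *
o=bot.observe();print(o['position'],Ro.from_quat(o['orientation']).as_matrix().round(4).tolist(),o['contact_force'])"
```

```text
[493.83299034 -65.40404367  63.98567693] [[0.9799, 0.1995, -0.0052], [0.1995, -0.9799, -0.001], [-0.0053, -0.0001, -1.0]] [ 0.22326675 -0.60540559 -0.44376737]
```

```bash
cat > st.py <<'E'
from h import *
import sys
for _ in range(int(sys.argv[1]) if len(sys.argv)>1 else 0): bot.camera('wrist')
o=bot.observe();R=Ro.from_quat(o['orientation']).as_matrix();x=R[:,0]
print(round(o['time_s'],2),np.round(o['position'],1),'yaw/pitch/roll deg',np.degrees([np.arctan2(x[1],x[0]),-np.arcsin(x[2]),np.arctan2(R[2,1],-R[2,2])]).round(2),'F',np.round(o['contact_force'],1),np.round(o['finger_gap'],1),'dq',np.abs(o['dq']).max().round(3))
E
python3 st.py 2
```

```text
3.8 [493.9 -64.9  64.5] yaw/pitch/roll deg [11.54  0.34 -0.04] F [ 0.1  0.5 -0. ] 80.3 dq 0.049
```

>>> send_rows --plan '[[[0.2,0.6,-0.3,0,-0.2,0.5],[0.4,1.2,-0.65,0,-0.3,0.9],[0.4,1.2,-0.65,0,-0.3,0.9],[0.4,1.2,-0.65,0,-0.3,0.9]]]'

```text
time_s: 4.2
position: [498.4, -52.8, 58.7]
orientation: [0.994, 0.109, 0.0, 0.0]
contact_force: [-0.2, 0.6, -0.2]
finger_gap: 80.3
```

```bash
python3 st.py 1
```

```text
4.25 [498.4 -53.   58.7] yaw/pitch/roll deg [12.46 -0.02  0.06] F [-0.4  0.  -0.2] 79.9 dq 0.003
```

>>> send_rows --plan '[[[0,0,0,0,0,0],[0,0,0,0,0,0],[0,0,0,0,0,0],[0,0,0,0,0,0],[0,0,0,0,0,0]]]' --hand 2.0 --newtons 30

```text
time_s: 4.75
position: [498.3, -53.0, 58.6]
orientation: [0.994, 0.108, 0.0, 0.001]
contact_force: [-0.8, -0.2, 0.3]
finger_gap: 48.1
```

```bash
python3 st.py
```

```text
4.75 [498.3 -53.   58.6] yaw/pitch/roll deg [ 1.245e+01 -1.000e-02  6.000e-02] F [-0.8 -0.2  0.3] 48.1 dq 0.001
```

>>> send_rows --plan '[[[0,0,0,0,0,0],[0,0,0,0,0,0],[0,0,0,0,0,0],[0,0,0,0,0,0],[0,0,0,0,0,0]]]'

```text
time_s: 5.25
position: [498.3, -53.0, 58.6]
orientation: [0.994, 0.108, 0.0, 0.0]
contact_force: [-0.5, -0.4, 0.3]
finger_gap: 29.8
```

```bash
python3 st.py
```

```text
5.25 [498.3 -53.   58.6] yaw/pitch/roll deg [ 1.245e+01 -1.000e-02  6.000e-02] F [-0.5 -0.4  0.3] 29.8 dq 0.002
```

>>> send_rows --plan '[[[0,0,0.5,0,0,0],[0,0,1.5,0,0,0],[0,0,3,0,0,0],[0,0,4.5,0,0,0],[0,0,6,0,0,0]]]'

```text
time_s: 5.75
position: [498.3, -52.9, 119.8]
orientation: [0.994, 0.109, 0.0, 0.001]
contact_force: [-0.9, 0.2, -1.7]
finger_gap: 29.9
```

>>> send_rows --plan '[[[0,0,2,0,0,0],[0,2,4,0,0,1],[1,4,6,0,0,2],[2,6,8,0,0,3],[3,8,10,0,0,4]]]'

```text
time_s: 6.25
position: [528.4, 27.9, 221.4]
orientation: [0.99, 0.143, 0.001, 0.001]
contact_force: [0.7, -0.5, -2.0]
finger_gap: 29.7
```

```bash
python3 st.py 1
python3 - <<'E'
from m import *
a,d,P=cap('wrist');cv2.imwrite('pics/w2.png',a[:,:,::-1])
print('cam',np.round(-np.array(P['R']).T@P['t']))
w=world(P,d);m=(np.hypot(w[:,0]-740,w[:,1]-225)<130)&(w[:,2]>95)&(w[:,2]<195);print(m.sum())
if m.sum()>200:
    c,n,b=plane(w[m]);print(b.sum(),c,n,-np.arcsin(n[2]),np.arctan2(n[1],n[0]))
    for r in bot.place_of('panel_round','wrist')[:2]:print(round(r['conf'],2),r['xy'],ray(P,r['xy'],c,n))
E
```

```text
6.3 [531.6  32.9 225.2] yaw/pitch/roll deg [16.81 -0.51  0.03] F [2.9 4.4 0.7] 30.1 dq 0.07
cam [598.  53. 388.]
0
```

View pics/w2.png

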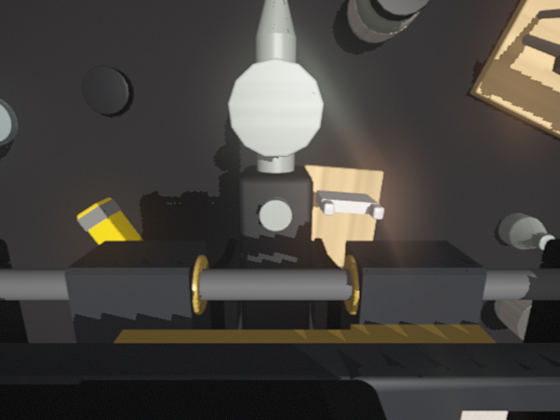

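>>> send_rows --plan '[[[0.4,1.5,0,-1.2,4,0],[1.2,4,-0.4,-3,10,0.1],[2.2,6.5,-1,-4.9,16,0.1],[3,8.5,-1.5,-6.3,21,0.1],[3.4,9.8,-1.7,-7,23.5,0.1]]]'

```text
time_s: 6.85
position: [565.2, 130.8, 204.1]
orientation: [0.967, 0.144, -0.209, 0.03]
contact_force: [0.3, -0.5, -3.0]
finger_gap: 29.8
```

```bash
python3 st.py 2
cat > tgt.py <<'E'
from h import *
import sys
G=np.array([float(v) for v in sys.argv[1:4]]);psi=float(sys.argv[4]);L=.45
n=np.array([np.cos(L)*np.cos(psi),np.cos(L)*np.sin(psi),-np.sin(L)]);y=np.array([-np.sin(psi),np.cos(psi),0]);z=np.cross(n,y)
T=G-200*n-18.4*z;Rt=np.stack([n,-y,-z],1)
o=bot.observe();R=Ro.from_quat(o['orientation']).as_matrix()
print('T',T.round(1),'shift cm',((T-o['position'])/10).round(2),'turn deg',np.degrees(Ro.from_matrix(Rt@R.T).as_rotvec()).round(2))
p=np.array(o['position'])-18.4*R[:,2];print('now: origin',p.round(1),'spot err (panel n,y,z)',(np.stack([n,y,z])@(p+200*R[:,0]-G)).round(1))
E
python3 tgt.py 751.3 195.6 135 .296
```

```text
6.95 [564.7 131.8 203.5] yaw/pitch/roll deg [17.18 24.33 -0.28] F [-0.2 -0.1 -3.1] 30.1 dq 0.081
T [571.4 140.7 205.4] shift cm [0.67 0.89 0.19] turn deg [-0.67  1.31 -0.11]
now: origin [572.  134.  220.3] spot err (panel n,y,z) [-7.8 -5.9 -0.5]
```

>>> send_rows --plan '[[[0.3,0.45,0.1,-0.3,0.7,0],[0.6,0.85,0.2,-0.6,1.3,-0.1],[0.65,0.9,0.2,-0.6,1.3,-0.1],[0.65,0.9,0.2,-0.6,1.3,-0.1]]]'

```text
time_s: 7.35
position: [571.4, 140.3, 206.3]
orientation: [0.964, 0.144, -0.22, 0.033]
contact_force: [-0.4, 0.1, -3.4]
finger_gap: 29.9
```

```bash
python3 st.py 1;python3 tgt.py 751.3 195.6 135 .296
python3 - <<'E'
from m import *
cr=[]
for n in('top','scene'):
    a,d,P=cap(n);w=world(P,d)
    m=(np.hypot(w[:,0]-745,w[:,1]-230)<110)&(w[:,2]>95)&(w[:,2]<195)
    c,nn,b=plane(w[m]);print(n,b.sum(),np.round(nn,3),-np.arcsin(nn[2]).round(3),np.arctan2(nn[1],nn[0]).round(3),'plane offset of G',((np.array([751.3,195.6,135])-c)@nn).round(1))
    for r in bot.place_of('panel_round',n)[:1]:print(' grille',round(r['conf'],2),np.round(r['xy']),ray(P,r['xy'],c,nn).round(1))
    for q in('spot','nozzle'):
        for r in bot.place_of(q,n)[:3]:print(' ',q,round(r['conf'],2),np.round(r['xy']))
    o=bot.observe();R=Ro.from_quat(o['orientation']).as_matrix();p=np.array(o['position'])-18.4*R[:,2]
    N=px(P,p+120*R[:,0]);S=px(P,p+200*R[:,0]);print(' expected nozzle',N.round(1),'spot',S.round(1))
    u,v=map(int,(N+S)/2);sc=5;c0=(max(0,u-40),max(0,v-55));im=a[c0[1]:c0[1]+110,c0[0]:c0[0]+80]
    im=cv2.resize(im,(400,550),interpolation=cv2.INTER_CUBIC)
    for X,col in((N,(255,0,0)),(S,(0,255,0))):cv2.drawMarker(im,tuple(int(k) for k in (X-c0+.5)*sc),col,0,14,1)
    cr.append(im)
cv2.imwrite('pics/aim.png',np.hstack(cr)[:,:,::-1])
E
```

```text
7.4 [571.3 140.2 206.3] yaw/pitch/roll deg [ 1.693e+01  2.568e+01 -2.000e-02] F [ 0.  -0.3 -2.4] 29.7 dq 0.002
T [571.4 140.7 205.4] shift cm [ 0.01  0.05 -0.09] turn deg [-0.05  0.09  0.03]
now: origin [578.9 142.5 222.9] spot err (panel n,y,z) [-0.6 -0.6  1.1]
top 293 [ 0.863  0.263 -0.432] 0.447 0.296 plane offset of G -1.3
 grille 0.75 [178. 146.] [751.2 194.9 131.4]
  nozzle 0.68 [462. 337.]
 expected nozzle [179.8 166.1] spot [177.8 145.6]
scene 668 [ 0.855  0.26  -0.448] 0.465 0.296 plane offset of G 1.8
 grille 0.72 [298. 341.] [769.6 212.6 183.7]
  spot 0.73 [350. 261.]
  nozzle 0.73 [266.  94.]
  nozzle 0.71 [408. 242.]
  nozzle 0.71 [218. 207.]
 expected nozzle [321.6 306.8] spot [299.7 338.9]
```

View pics/aim.png

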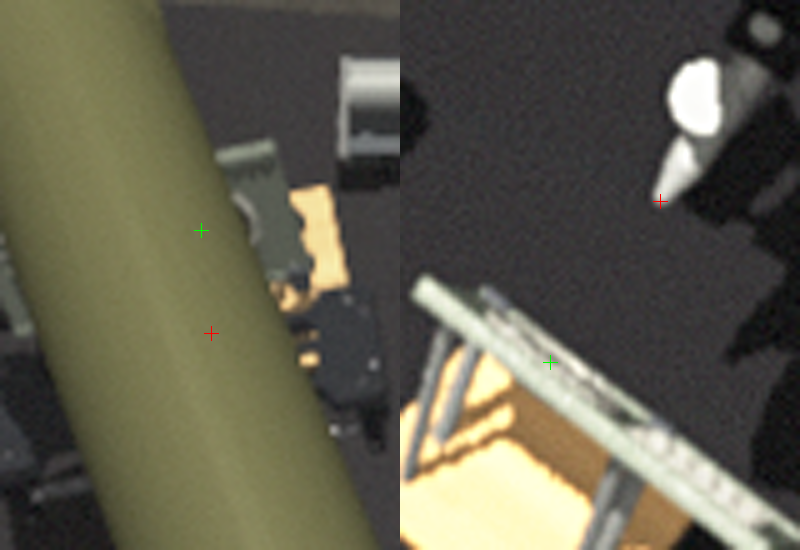

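>>> send_rows --plan '[[[0,0.05,-0.1,0,0,0],[0,0.05,-0.1,0,0,0],[0,0.05,-0.1,0,0,0],[0,0.05,-0.1,0,0,0],[0,0.05,-0.1,0,0,0]]]'

```text
time_s: 8.3
position: [571.2, 141.2, 204.6]
orientation: [0.964, 0.144, -0.22, 0.032]
contact_force: [-1.0, 0.7, -2.1]
finger_gap: 29.9
```

>>> send_rows --plan '[[[0,0,0,0,0,0],[0,0,0,0,0,0],[0,0,0,0,0,0],[0,0,0,0,0,0],[0,0,0,0,0,0]]]'

```text
time_s: 8.8
position: [571.2, 141.2, 204.6]
orientation: [0.964, 0.144, -0.22, 0.032]
contact_force: [-0.5, -0.1, -2.6]
finger_gap: 30.0
```

>>> send_rows --plan '[[[0,0,0,0,0,0],[0,0,0,0,0,0],[0,0,0,0,0,0],[0,0,0,0,0,0],[0,0,0,0,0,0]]]'

```text
time_s: 9.3
position: [571.2, 141.2, 204.6]
orientation: [0.964, 0.144, -0.22, 0.032]
contact_force: [0.5, -0.3, -2.7]
finger_gap: 29.7
```

>>> send_rows --plan '[[[0,0,0,0,0,0],[0,0,0,0,0,0],[0,0,0,0,0,0],[0,0,0,0,0,0],[0,0,0,0,0,0]]]'

```text
time_s: 9.8
position: [571.2, 141.2, 204.6]
orientation: [0.964, 0.144, -0.22, 0.032]
contact_force: [-0.6, 0.2, -2.3]
finger_gap: 29.6
```

>>> send_rows --plan '[[[0,0,0,0,0,0],[0,0,0,0,0,0],[0,0,0,0,0,0],[0,0,0,0,0,0],[0,0,0,0,0,0]]]'

```text
time_s: 10.3
position: [571.2, 141.2, 204.6]
orientation: [0.964, 0.144, -0.22, 0.032]
contact_force: [0.1, 0.3, -1.7]
finger_gap: 29.9
```

>>> send_rows --plan '[[[0,0,0,0,0,0],[0,0,0,0,0,0],[0,0,0,0,0,0],[0,0,0,0,0,0],[0,0,0,0,0,0]]]'

```text
time_s: 10.8
position: [571.2, 141.2, 204.7]
orientation: [0.964, 0.144, -0.22, 0.032]
contact_force: [-0.8, -1.0, -1.9]
finger_gap: 29.8
```

```bash
python3 st.py;python3 tgt.py 751.3 195.6 135 .296
```

```text
10.8 [571.2 141.2 204.7] yaw/pitch/roll deg [16.99 25.74 -0.06] F [-0.8 -1.  -1.9] 29.8 dq 0.001
T [571.4 140.7 205.4] shift cm [ 0.02 -0.05  0.08] turn deg [-0.07  0.02 -0.  ]
now: origin [578.8 143.6 221.2] spot err (panel n,y,z) [ 0.3  0.6 -0.6]
```

>>> send_rows --plan '[[[-0.8,-1,0.5,0.9,-3,0],[-2.2,-4,1,2.7,-9,0],[-4,-8,1,4.6,-15,0],[-5.5,-12,0.5,6.4,-21,0],[-6.5,-15.5,0,7.5,-24.6,0]]]'

```text
time_s: 11.3
position: [504.2, -16.2, 204.9]
orientation: [0.989, 0.147, 0.001, 0.001]
contact_force: [-0.4, -1.2, -2.8]
finger_gap: 29.6
```

```bash
python3 st.py 2
```

```text
11.4 [501.8 -22.1 203.8] yaw/pitch/roll deg [16.3   0.28  0.28] F [ 0.7 -1.5 -2.3] 29.6 dq 0.094
```

>>> send_rows --plan '[[[-0.1,-1,-1,0,-0.2,-1.3],[-0.3,-2.2,-3,-0.2,-0.3,-2.8],[-0.35,-2.9,-5.5,-0.2,-0.3,-3.7],[-0.35,-3.1,-7.5,-0.2,-0.3,-3.9],[-0.35,-3.1,-8,-0.2,-0.3,-3.9]]]'

```text
time_s: 11.9
position: [496.5, -52.5, 120.9]
orientation: [0.994, 0.108, -0.003, 0.004]
contact_force: [-1.2, 0.2, -1.8]
finger_gap: 29.9
```

```bash
python3 st.py 3
```

```text
12.05 [498.7 -52.1 123.9] yaw/pitch/roll deg [12.48  0.05  0.5 ] F [ 0.2  0.6 -2.4] 29.9 dq 0.02
```

>>> send_rows --plan '[[[0,-0.1,-0.5,0.4,0.1,0],[0,-0.1,-1.5,0.5,0.1,0],[0,-0.1,-2.7,0.5,0.1,0],[0,-0.1,-3.2,0.5,0.1,0],[0,-0.1,-3.3,0.5,0.1,0]]]'

```text
time_s: 12.55
position: [497.8, -53.0, 89.7]
orientation: [0.994, 0.109, -0.001, -0.0]
contact_force: [0.1, 0.2, -2.8]
finger_gap: 30.2
```

```bash
python3 st.py 2
```

```text
12.65 [498.5 -53.   90.7] yaw/pitch/roll deg [12.49  0.06 -0.03] F [-0.4  1.1 -2.3] 29.7 dq 0.012
```

Aligned to the pick pose within 0.3 mm; lower slowly, seating at TCP z ≈ 58.6.

>>> send_rows --plan '[[[0,0,-0.5,0,0,0],[0,0,-1.2,0,0,0],[0,0,-1.9,0,0,0],[0,0,-2.4,0,0,0],[0,0,-2.6,0,0,0]]]'

```text
time_s: 13.15
position: [498.0, -53.0, 63.8]
orientation: [0.994, 0.109, -0.001, -0.0]
contact_force: [-0.6, -0.4, -2.3]
finger_gap: 30.2
```

```bash
python3 st.py 2
```

```text
13.25 [498.3 -52.9  64.2] yaw/pitch/roll deg [12.5   0.11 -0.06] F [-0.2 -0.7 -3.3] 29.6 dq 0.009
```

>>> send_rows --plan '[[[0,0,-0.2,0,0,0],[0,0,-0.35,0,-0.1,0],[0,0,-0.47,0,-0.1,0],[0,0,-0.55,0,-0.1,0],[0,0,-0.55,0,-0.1,0]]]'

```text
time_s: 13.75
position: [498.3, -53.0, 58.7]
orientation: [0.994, 0.109, -0.0, -0.0]
contact_force: [0.5, -0.7, -3.0]
finger_gap: 29.8
```

```bash
python3 st.py 1
```

```text
13.8 [498.3 -53.   58.8] yaw/pitch/roll deg [12.49  0.   -0.03] F [ 0.6  0.8 -2. ] 29.9 dq 0.001
```

>>> send_rows --plan '[[[0,0,-0.04,0,0,0],[0,0,-0.06,0,0,0],[0,0,-0.06,0,0,0]]]'

```text
time_s: 14.1
position: [498.4, -53.0, 58.6]
orientation: [0.994, 0.109, -0.0, -0.0]
contact_force: [-2.6, -0.1, 3.4]
finger_gap: 29.9
```

```bash
python3 st.py 1
```

```text
14.15 [498.4 -53.   58.6] yaw/pitch/roll deg [12.49  0.   -0.02] F [-2.8  0.6  3.8] 29.7 dq 0.002
```

Seated (the load has come off the wrist). Let go.

>>> send_rows --plan '[[[0,0,0,0,0,0],[0,0,0,0,0,0],[0,0,0,0,0,0],[0,0,0,0,0,0],[0,0,0,0,0,0]]]' --hand 8.0

```text
time_s: 14.65
position: [498.4, -53.0, 58.5]
orientation: [0.994, 0.109, 0.0, -0.0]
contact_force: [0.3, 1.1, 0.4]
finger_gap: 61.8
```

>>> send_rows --plan '[[[0,0,0,0,0,0],[0,0,0,0,0,0],[0,0,0,0,0,0],[0,0,0,0,0,0],[0,0,0,0,0,0]]]'

```text
time_s: 15.15
position: [498.4, -53.0, 58.6]
orientation: [0.994, 0.109, 0.0, -0.0]
contact_force: [-0.7, -1.2, -0.1]
finger_gap: 80.0
```

>>> send_rows --plan '[[[0,0,1,0,0,0],[0,0,3,0,0,0],[0,0,6,0,0,0],[0,0,9,0,0,0],[0,0,11,0,0,0]]]'

```text
time_s: 15.65
position: [499.4, -52.9, 171.5]
orientation: [0.994, 0.109, 0.002, 0.0]
contact_force: [0.6, -0.5, -0.1]
finger_gap: 79.8
```

>>> send_rows --plan '[[[0,0,1.5,0,0,0],[0,0,2.5,0,0,0],[0,0,2.5,0,0,0]]]'

```text
time_s: 15.95
position: [500.4, -52.9, 198.3]
orientation: [0.994, 0.109, 0.003, 0.001]
contact_force: [0.2, -0.1, -0.3]
finger_gap: 79.8
```

```bash
sed -i 's/w1.png/w3.png/' wr.py; python3 st.py 2; python3 wr.py
```

```text
16.05 [499.1 -52.8 196.1] yaw/pitch/roll deg [12.51 -0.13  0.05] F [-0.5  0.4 -0.4] 80.0 dq 0.016
16.05 [499.1 -52.8 196.1] [[0.976, 0.217, 0.002], [0.217, -0.976, -0.0], [0.002, 0.001, -1.0]]
cam [568. -37. 358.]
91 4090 [496.9 -53.3] [101.6  30.1] 12.54 93.7
70 7239 [529.6 -45.7] [174.6  57.5] 12.16 93.7
sil 0.69 -1.422 [524.2   9.7] [524.6   6.9]
nozzle 0.66 [617.1 -27.3  77. ]
airbrush 0.78 [434.6 142.1  77. ]
```

View pics/w3.png

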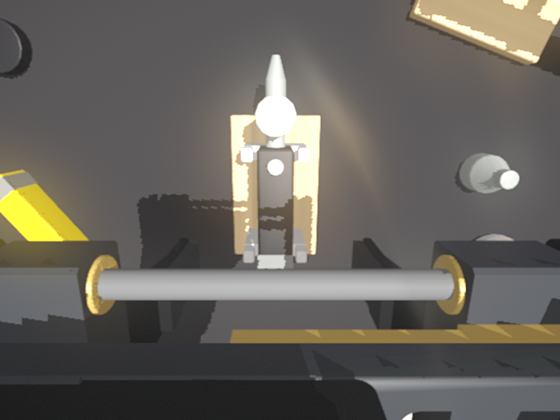

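The airbrush lies in the rest as before: nozzle up at (276,60), grip between the prongs, top face at z 93.7 and yaw 12.5°. The gripper is clear of it.

```bash
python3 -c "
from workcell import bot
print(bot.hand_in())"
```

```text
the job is handed in; nothing more can be done
None
```

I lifted the airbrush from its rest, aimed it at the round grille and held it there for over 2 s. Then I laid it back, let go and handed the job in at about 16 s of the 48 s allowed.

- **Aim:** by the arm's pose, the spot was within about 1 mm of my measured grille centre and square to the panel within 0.1°. The arm did not move measurably during the hold. The measured centre itself is good to only about 2–4 mm. The wrist camera could not see the panel, and during the aim the arm hid the grille from the top camera. The scene camera network put the grille about 50 mm higher, near the panel's top edge. I discarded that because it contradicts the given 135 mm height and the top picture.
- **Return:** after release the airbrush measured the same as before: yaw 12.5°, grip top at z 93.7 mm, nozzle within about 2 mm and pointing the same way. In that last look the silhouette network reported a wrong region, so I relied on the depth data and the picture.
- **Contact:** all the forces I read were about 5 N or less, and none suggested touching a panel or stand. The gripper finished open, about 80 mm above the airbrush's cup. I did not measure the jars and other items again at the end.

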